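# Turn the bench spindle by feel and lock it with its pin

## Task

Lock the bench spindle: swing its crank clockwise (seen from above) until the cross-hole hidden in the housing lines up with the locking pin, then push the pin through, fully home, with its head against the boss, and let go. The crank is clamped on at no particular angle, so find the hole by feel, trying the pin lightly as you turn and without forcing anything. Leave the loose tools round the stand where they are.

Things in the scene. Friction and masses are not known exactly. Their poses are not given: they have to be found in the camera images.
- spindle_stand: Grey housing bolted to the bench (elsewhere, turned up to 0.35 rad, each time): base plate 120 (x) x 84 (y) x 10 mm, round body 56 mm across up to z = 66 mm, hub up to 89 mm. Origin: centre of the underside, on the upright spindle axis. Its x axis is the direction in which the pin is pushed. Front boss (26 mm across) ends at x = -40 mm, rear one at x = +30 mm.
- spindle_axis (a point): Point on the spindle's axis, 78 mm above the bench. Inside the housing the spindle is 36 mm thick, with a 12 mm cross-hole (1 mm chamfer, opening out to the rear) at the pin's height. From its start it must turn clockwise by an unknown 0.36 to 1.25 rad to line up; within about 0.17 rad of true, either side, a pin pushed with 10 to 15 N finds its way in and turns the spindle the rest.
- crank_knob (a point): Centre of the upright black knob on the crank's end: 18 mm across, from 62 to 94 mm above the bench, 85 mm from the spindle axis. The crank, a flat bar 73 to 82 mm above the bench, turns with the spindle and stays where left; pushing the knob takes 2 to 3 N. At the start it points between 0.6 rad clockwise and 1.1 rad counter-clockwise of the stand's +y axis.
- pin_head (a point): Centre of the front face of the pin's head, a steel disc 24 mm across, 8 mm thick, square to the stand's x axis, at y = 0, 45 mm above the bench. The pin (10 mm, tapered nose) is captive in the front boss, slides along the stand's x with about 2 N of friction and stays where left. Face at x = -102.5 mm at the start (stand's frame), -48 mm when home.
- lock_pin (a joint): How far the pin is pushed in, in m: 0 at the start, about 0.003 when its nose touches the spindle, where it stops dead (up to about 0.006 if partly in the hole's mouth) unless the hole is lined up; 0.0545 fully home, head against the boss, nose out at the rear.
- stake_anvil: Loose small dark stake anvil, 63 x 86 x 70 mm, standing behind and to the right of the stand; origin under its centre. To be left alone.
- swage_block: Loose grooved steel block, 42 x 86 x 42 mm, to the right of the pin; origin under its centre. To be left alone.
- punch_1: Loose small square punch with a round end, 12 x 61 x 12 mm, lying to the right of the stand; origin under its centre. To be left alone.
- ring_signet: Loose signet ring, 22 x 23 x 14 mm, lying to the left of the stand; origin under its centre. To be left alone.
There are look-alikes about, which are no part of the job. Several things have the shape of the spindle_stand; the one meant has the colours described above.

How it is judged:
By the outcome, as a careful person would: the job done as asked, in the order asked, and still so for the second after the job is handed in, with the robot touching nothing.
It also fails if it takes over 72 s, if anything falls off the work surface, if the arm or the gripper's body presses on something with over 40 N, if the wrist force passes 120 N, or if a joint passes its speed limit or range.

## Robot

A 6-joint arm with a two-finger parallel gripper is mounted at the origin on a cart in front of the work surface, level with it; the furniture and walls round the work are solid. World frame = base frame: x ahead of the robot, y to its left, z up, the work surface at z = 0. Lengths are in mm, angles in rad, forces in N, time in s.
With the tool pointing down it reaches from about 350 to 875 mm from the base axis. Payload 4.2 kg.
Tool frame: the origin (TCP) lies midway between the tips of the shut fingers; the grasp point (between the pads) lies 19 mm behind it; z points along the fingers, y is the line along which they close (so a half turn about z gives the same grasp; the last joint's range is limited). The gripper opens to 85 mm and grips with 20 to 120 N. Pads are 22 mm wide; open, the fingers measure 114 mm over their backs; the gripper's body (76 mm by 85 mm) begins 54 mm behind the grasp point. The pads swing forward as they close: fully open they stand 13 mm farther back than shut.
Start: joints at [-0.859, 0.385, 0.008, 0, -1.194, -0.259], TCP at [273.44, -561.987, 231.312] pointing down, gripper open.
Joint ranges: [-3.14, 3.14], [-1.21, 2.06], [-1.07, 1.41], [-3.16, 2.05], [-2.99, -0.16], [-3.1, 3.1]. Speed limits (rad/s): [2.79, 2.79, 3.14, 3.14, 3.14, 3.14].

## Interface

Orientations are given as a unit quaternion [x, y, z, w].
In Python, from bench import sensors, get_image, camera_params, job_done gives the robot as it stands.
- The arm moves only by the tool servo_tool, never from a script. Its argument "motion" is a list of rows, each an object with "travel": the shift along the tool's x, y, z as a fraction of full scale, a list of three; "rot": the turn, a rotation vector about the tool's x, y, z as a fraction of full scale, a list of three; "hand": the opening, from 0 (shut) to 1 (fully open). In form: [{"travel": [x, y, z], "rot": [wx, wy, wz], "hand": hand}, ...]. A call has 1 to 10 rows; each row shifts and turns the commanded pose from where the row before left it, along the tool's axes as they then stand; what a row does not reach is not made up. Full scale, the value 1, is 25 cm for a shift and 360 degrees for a turn. A row lasts 1/12 s, in which the tool goes at most 41.7 mm and 7.16 degrees, less where a joint would pass 70% of its speed; a pose out of reach is approached as far as the arm can. A call with a number of a shift or a turn outside -1 to 1 is refused whole. A call with a gripper value outside its range is refused whole. The fingers move at their own pace and stop on an object; the grip force is fixed at half the most. Time passes only in rows, so rows that do not move let the fingers close. It gives the time, the measured TCP pose, the force, the opening and the grip force at its end, in the units of the state.
- sensors.read_state(): the state, without advancing time (a new reading comes with each control period).
- get_image(name): name is "scene" or "top"; returns (picture, depth): 420x560x3 uint8, red, green, blue; 420x560 float32, mm along the optical axis (not along the pixel's ray), 0 where there is no reading.
- camera_params(name): a dict with "camera_matrix" (3x3 intrinsics, pixels), "R" (3x3) and "t" (3): a world point X has camera coordinates R X + t. Camera axes: x right, y down, z forward; pixel columns grow to the right and rows downward; lengths in mm; the calibration is good to about 2 mm. A picture is of the moment at which its call begins. camera_params takes no time and is no camera call.
- job_done(): hands the job in; it is judged then, once.
The state is a dict: "clock": time; "joints": joint angles; "joint_vel": joint speeds; "joint_efforts": joint torques, N m; "position": TCP position; "ee_rot": TCP orientation; "contact_force": force on the tool from outside, world axes, zero at the start; "wrist_torque": the same for the moment, N m; "gripper_width": finger opening in mm; "grasp_force": force on a finger pad.
Only numpy, scipy, OpenCV 4.12 (cv2) and the standard library are available. Lean on these libraries where they do the work, as an engineer would, in place of code of your own. Each camera call takes 0.05 s, during which the arm holds its last target. There are 200 camera calls.

## Working session

There is one attempt and no reset: what is moved stays moved. The work goes in short steps, Python scripts to look and compute and a tool call to move; the robot and the scene stay as the last step left them, time stands still between calls to the robot, and variables do not carry over. Pictures are saved under pics/ and viewed, at most 10 in all, crops included, and the job is handed in when it is done.

Besides the shell and the picture viewer there is one more tool, called after "Emit:" by a JSON object that holds its "fn" and its "kwargs". servo_tool: Moves the arm, as the interface text tells. Its arguments: {"type":"object","properties":{"motion":{"type":"array"}},"required":["motion"]}

```bash
mkdir -p pics; ls; python3 - <<'E'
from bench import sensors,get_image,camera_params
import cv2,numpy as np
for n in("scene","top"):
    im,d=get_image(n); cv2.imwrite(f"pics/{n}0.png",im[:,:,::-1]); np.save(f"{n}0.npy",d); np.save(f"{n}0i.npy",im)
    p=camera_params(n); print(n,p)
print(sensors.read_state())
E
```

```text
pics
scene {'camera_matrix': array([[506.10795833,   0.        , 279.76951377],
       [  0.        , 506.10795833, 212.19254143],
       [  0.        ,   0.        ,   1.        ]]), 'R': array([[-0.75170536, -0.65947374,  0.00578258],
       [-0.50873779,  0.57426383, -0.6414101 ],
       [ 0.41967239, -0.48509322, -0.76717641]]), 't': array([ 434.94499197,  323.15332755, 1035.01374354])}
top {'camera_matrix': array([[457.87829668,   0.        , 280.78232562],
       [  0.        , 457.87829668, 207.57258414],
       [  0.        ,   0.        ,   1.        ]]), 'R': array([[ 2.72980200e-02, -9.99627317e-01, -2.12184088e-04],
       [-9.93503349e-01, -2.71073245e-02, -1.10527323e-01],
       [ 1.10480379e-01,  3.22798266e-03, -9.93873063e-01]]), 't': array([  10.4848666 ,  541.73628022, 1093.12078812])}
{'clock': 0.1, 'joints': array([-8.59430849e-01,  3.85501966e-01,  6.78104165e-03, -4.34392728e-04,
       -1.19400970e+00, -2.58584546e-01]), 'joint_vel': array([-0.00148314, -0.00291631,  0.00393064,  0.00225946,  0.00193828,
       -0.00032438]), 'joint_efforts': array([-2.03268792e-03, -3.93318164e+01,  1.88927293e+01,  4.19802323e+00,
       -2.60457578e-03,  2.21291785e-06]), 'position': array([ 273.20047713, -561.55427681,  230.32486078]), 'ee_rot': array([-2.24383389e-01,  9.74500446e-01,  9.49740223e-04, -2.72269076e-04]), 'contact_force': array([ 0.61749703,  1.02547015, -0.11377737]), 'wrist_torque': array([ 0.00880224, -0.01541932,  0.0315207 ]), 'grasp_force': 0.0, 'gripper_width': 85.12506208824786}
```

View pics/scene0.png

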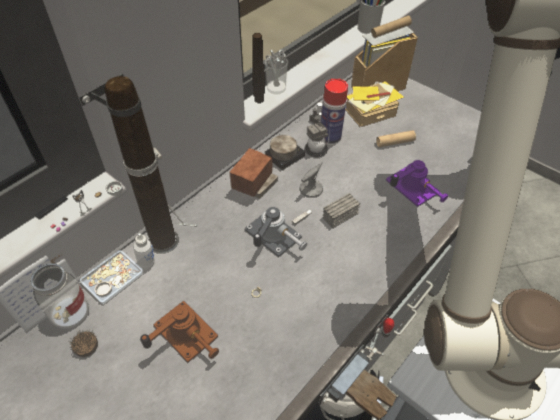

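View pics/top0.png

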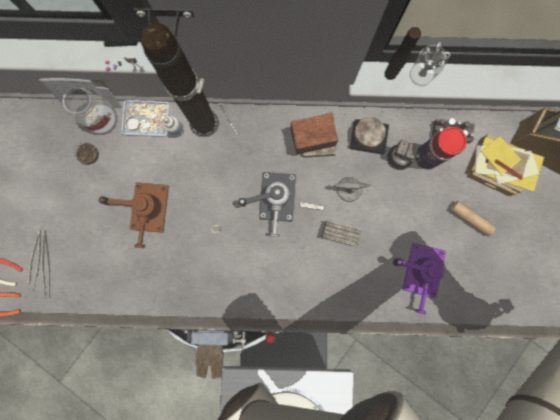

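The grey stand is at about (277,195) in the top view, with its knob at (241,203) and the pin head at (274,233). In the scene view it is at about (275,230). Next I'll zoom in and measure it.

```bash
cat > h.py <<'E'
import numpy as np
from bench import camera_params
def ray(n,uv,z):
    p=camera_params(n);K,R,t=p["camera_matrix"],p["R"],p["t"]
    c=-R.T@t; v=R.T@np.linalg.inv(K)@np.array([*uv,1.]); return c+v*(z-c[2])/v[2]
def proj(n,X):
    p=camera_params(n); q=p["camera_matrix"]@(p["R"]@np.array(X,float)+p["t"]); return q[:2]/q[2]
def cloud(n,d):
    p=camera_params(n);K,R,t=p["camera_matrix"],p["R"],p["t"]
    v,u=np.mgrid[:d.shape[0],:d.shape[1]]; P=np.stack([(u-K[0,2])/K[0,0]*d,(v-K[1,2])/K[1,1]*d,d],-1)
    return (P-t)@R
E
python3 - <<'E'
import numpy as np,cv2
from h import *
d=np.load("top0.npy");im=np.load("top0i.npy")
c=np.hstack([cv2.resize(np.ascontiguousarray(im[160:250,210:370]),None,fx=5,fy=5,interpolation=cv2.INTER_CUBIC)])
cv2.imwrite("pics/c1.png",c[:,:,::-1])
s=np.load("scene0i.npy");cv2.imwrite("pics/c2.png",cv2.resize(np.ascontiguousarray(s[190:270,230:370]),None,fx=5.5,fy=5.5,interpolation=cv2.INTER_CUBIC)[:,:,::-1])
P=cloud("top",d)
for uv in [(277,193),(241,203),(274,233),(258,201),(290,215),(262,176),(215,228),(310,206)]:print(uv,P[uv[1],uv[0]].round(1))
E
```

```text
(277, 193) [568.7  34.8  88.5]
(241, 203) [542.6 117.6  91.6]
(274, 233) [477.   39.7  56.1]
(258, 201) [559.9  83.3  -1.3]
(290, 215) [525.6   1.8   8.7]
(262, 176) [622.1  74.7  10.1]
(215, 228) [488.5 188.5   1.7]
(310, 206) [548.8 -47.2  15. ]
```

View pics/c1.png

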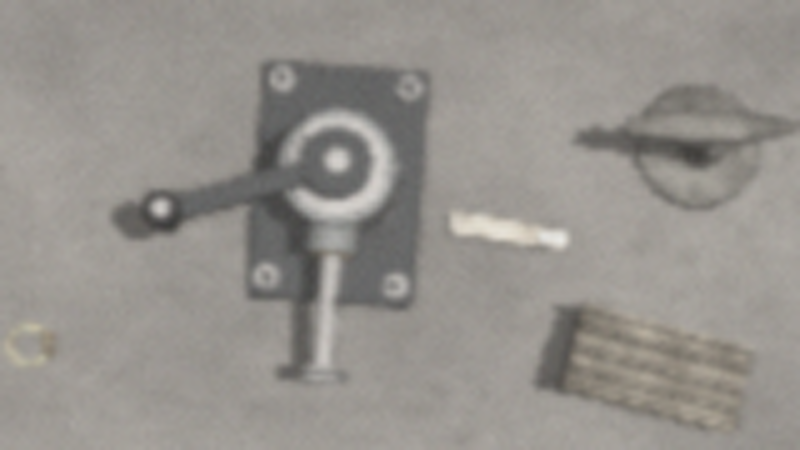

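View pics/c2.png

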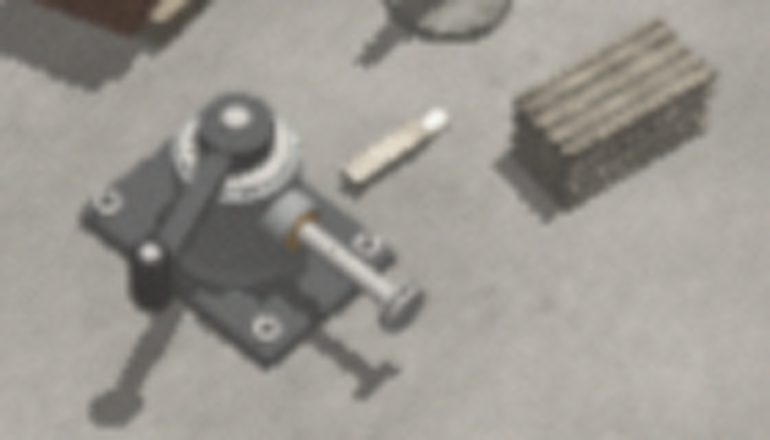

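The close crops show these pixel positions (c1 is the top view at ×5):
- **Base corners:** (264,61), (429,72), (411,307) and (248,297).
- **Hub:** (337,160).
- **Knob top:** (160,208).
- **Pin head:** around (313,376).

c2 shows the pin extended toward the robot, with the swage block and punch well to the right.

```bash
cat >> h.py <<'E'
def crop(n,x,y,z,u0=210,v0=160,f=5): return ray(n,(u0+(x+.5)/f-.5,v0+(y+.5)/f-.5),z)
E
python3 - <<'E'
import numpy as np
from h import *
C=np.array([crop("top",x,y,10) for x,y in [(264,61),(429,72),(411,307),(248,297)]])
ctr=C.mean(0);e=(C[0]+C[1]-C[2]-C[3])[:2];f=(C[0]+C[3]-C[1]-C[2])[:2]
print("base",ctr,np.linalg.norm(e)/2,np.linalg.norm(f)/2,"phi",np.arctan2(e[1],e[0]),np.arctan2(-f[0],f[1]))
k=crop("top",160,208,94);print("knob",k)
q=lambda x,y,z:crop("scene",x,y,z,230,190,5.5)
print("scene knob",q(150,249,94),"hub",q(236,117,92))
for z in (89,92,95):
  h=crop("top",337,160,z);print("hub",z,h,np.linalg.norm((k-h)[:2]))
h=ctr
phi=(np.arctan2(e[1],e[0])+np.arctan2(-f[0],f[1]))/2
print("crank ang",np.arctan2(*(k-ctr)[1::-1]),np.linalg.norm((k-ctr)[:2]))
print("pin shaft",crop("top",333,255,50),crop("top",322,365,50))
print("pinhead",ctr[:2]-102.5*np.array([np.cos(phi),np.sin(phi)]), crop("top",313,376,50),q(408,306,45))
E
```

```text
base [571.58188648  35.05476976  10.        ] 119.27490337706793 82.30418880923783 phi -0.04325581437107755 -0.03726496642819813
knob [546.50698683 116.17337476  94.        ]
scene knob [546.68013117 115.21310165  94.        ] hub [568.44226854  38.19564186  92.        ]
hub 89 [571.92332294  34.91334493  89.        ] 85.14213169147118
hub 92 [571.48420213  34.87567564  92.        ] 85.04808737266359
hub 95 [571.04508133  34.83800636  95.        ] 84.95622540250521
crank ang 1.8705935098190336 84.90570457240327
pin shaft [531.39777138  36.02484294  50.        ] [478.31013788  39.78642968  50.        ]
pinhead [469.16494633  39.18034504] [472.92918459  43.9403356   50.        ] [470.7071047   38.57691789  45.        ]
```

Emit:
{"fn": "servo_tool", "kwargs": {"motion": [{"travel":[0,0,0],"rot":[0,0,0.0121],"hand":0},{"travel":[0,0,0],"rot":[0,0,0.0121],"hand":0},{"travel":[-0.0854,0.1134,0],"rot":[0,0,0],"hand":0},{"travel":[-0.0854,0.1134,0],"rot":[0,0,0],"hand":0},{"travel":[-0.0854,0.1134,0],"rot":[0,0,0],"hand":0},{"travel":[-0.0854,0.1134,0],"rot":[0,0,0],"hand":0},{"travel":[-0.0854,0.1134,0],"rot":[0,0,0],"hand":0},{"travel":[-0.0854,0.1134,0],"rot":[0,0,0],"hand":0},{"travel":[-0.0854,0.1134,0],"rot":[0,0,0],"hand":0},{"travel":[-0.0854,0.1134,0],"rot":[0,0,0],"hand":0}]}}

```text
clock: 0.93
position: [369.3, -293.0, 231.0]
ee_rot: [-0.15, 0.989, 0.0, -0.0]
contact_force: [1.2, -0.3, -0.2]
gripper_width: 0.4
grasp_force: 0.0
```

Emit:
{"fn": "servo_tool", "kwargs": {"motion": [{"travel":[-0.0854,0.1134,0],"rot":[0,0,0],"hand":0},{"travel":[-0.0854,0.1134,0],"rot":[0,0,0],"hand":0},{"travel":[-0.0854,0.1134,0],"rot":[0,0,0],"hand":0},{"travel":[-0.0854,0.1134,0],"rot":[0,0,0],"hand":0},{"travel":[-0.0854,0.1134,0],"rot":[0,0,0],"hand":0},{"travel":[-0.0854,0.1134,0],"rot":[0,0,0],"hand":0},{"travel":[-0.0854,0.1134,0],"rot":[0,0,0],"hand":0},{"travel":[-0.0854,0.1134,0],"rot":[0,0,0],"hand":0},{"travel":[-0.0854,0.1134,0],"rot":[0,0,0],"hand":0},{"travel":[0,0,0],"rot":[0,0,0],"hand":0}]}}

```text
clock: 1.77
position: [479.2, 10.1, 231.0]
ee_rot: [-0.152, 0.988, 0.0, 0.001]
contact_force: [-0.1, -0.7, -1.3]
gripper_width: -0.1
grasp_force: 0.0
```

Emit:
{"fn": "servo_tool", "kwargs": {"motion": [{"travel":[-0.061,0.0816,0],"rot":[0,0,0],"hand":0},{"travel":[-0.061,0.0816,0],"rot":[0,0,0],"hand":0},{"travel":[-0.061,0.0816,0],"rot":[0,0,0],"hand":0},{"travel":[-0.061,0.0816,0],"rot":[0,0,0],"hand":0},{"travel":[0,0,0.13],"rot":[0,0,0],"hand":0},{"travel":[0,0,0.13],"rot":[0,0,0],"hand":0},{"travel":[0,0,0.13],"rot":[0,0,0],"hand":0},{"travel":[0,0,0.13],"rot":[0,0,0],"hand":0},{"travel":[0,0,0.13],"rot":[0,0,0],"hand":0},{"travel":[0,0,0],"rot":[0,0,0],"hand":0}]}}

```text
clock: 2.6
position: [506.6, 99.6, 62.7]
ee_rot: [-0.149, 0.989, -0.002, -0.007]
contact_force: [-1.5, -0.9, 0.1]
gripper_width: 0.3
grasp_force: 0.0
```

Emit:
{"fn": "servo_tool", "kwargs": {"motion": [{"travel":[-0.023,0.0041,0],"rot":[0,0,0],"hand":0},{"travel":[-0.023,0.0041,0],"rot":[0,0,0],"hand":0},{"travel":[-0.023,0.0041,0],"rot":[0,0,0],"hand":0},{"travel":[-0.023,0.0041,0],"rot":[0,0,0],"hand":0},{"travel":[-0.0171,0.0036,0],"rot":[0,0,0.00796],"hand":0},{"travel":[-0.0171,0.0036,0],"rot":[0,0,0.00796],"hand":0},{"travel":[-0.0171,0.0036,0],"rot":[0,0,0.00796],"hand":0},{"travel":[-0.0171,0.0036,0],"rot":[0,0,0.00796],"hand":0}]}}

```text
clock: 3.27
position: [548.2, 119.9, 70.2]
ee_rot: [-0.049, 0.999, 0.0, 0.0]
contact_force: [-2.4, -1.7, 1.6]
gripper_width: -0.0
grasp_force: 1.2
```

```bash
python3 - <<'E'
from bench import sensors,get_image
import cv2,numpy as np
im,d=get_image("top");s,_=get_image("scene")
a=cv2.resize(np.ascontiguousarray(im[140:250,200:300]),None,fx=4,fy=4);b=cv2.resize(np.ascontiguousarray(s[180:290,220:320]),None,fx=4,fy=4)
cv2.imwrite("pics/p1.png",np.hstack([a,b])[:,:,::-1]);st=sensors.read_state();print(st["position"],st["ee_rot"],st["contact_force"],st["joints"])
E
```

```text
[549.05929967 120.2784741   70.01200356] [-5.03035815e-02  9.98733447e-01  3.97975187e-04  9.45134429e-04] [-0.31850436  0.43599902 -0.84416158] [ 5.03996495e-01  4.46876745e-01 -3.52284568e-01  1.62408942e-04
 -7.69587123e-01 -1.97425965e+00]
```

View pics/p1.png

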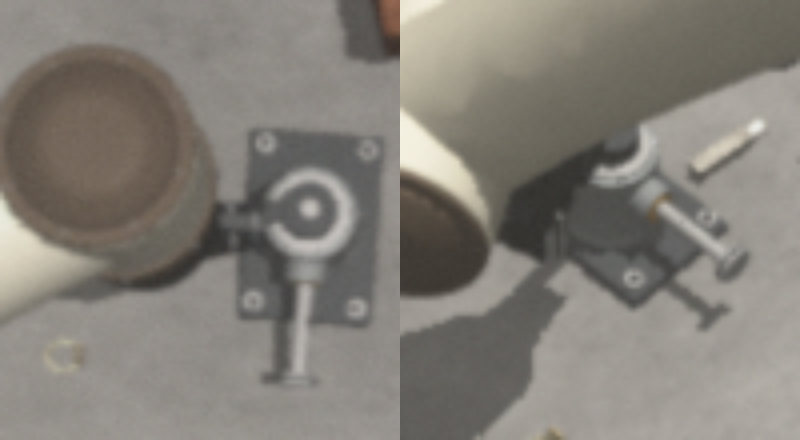

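The top view shows the fingers hiding the knob. The crank bar now points from the hub (310,210) to about (215,225), so it has turned roughly 0.2–0.25 rad. I'll turn it further and then back off.

Emit:
{"fn": "servo_tool", "kwargs": {"motion": [{"travel":[-0.0171,0.0036,0],"rot":[0,0,0.00796],"hand":0},{"travel":[-0.0171,0.0036,0],"rot":[0,0,0.00796],"hand":0},{"travel":[-0.0171,0.0036,0],"rot":[0,0,0.00796],"hand":0},{"travel":[-0.0171,0.0036,0],"rot":[0,0,0.00796],"hand":0},{"travel":[-0.0171,0.0036,0],"rot":[0,0,0.00796],"hand":0},{"travel":[0.0,0.0,0],"rot":[0,0,0],"hand":0},{"travel":[0.06,0,0],"rot":[0,0,0],"hand":0},{"travel":[0.14,0,0],"rot":[0,0,0],"hand":0},{"travel":[0.14,0,0],"rot":[0,0,-0.0083],"hand":0},{"travel":[0.14,0,0],"rot":[0,0,-0.0083],"hand":0}]}}

```text
clock: 4.2
position: [450.3, 141.3, 69.4]
ee_rot: [0.02, 1.0, 0.001, 0.001]
contact_force: [-0.4, 0.0, -0.3]
gripper_width: 0.1
grasp_force: 0.0
```

```bash
cat > look.py <<'E'
from bench import sensors,get_image
import cv2,numpy as np,sys
from h import *
name=sys.argv[1]
im,d=get_image("top");s,_=get_image("scene")
f=3.6
a=cv2.resize(np.ascontiguousarray(im[140:250,200:310]),None,fx=f,fy=f,interpolation=cv2.INTER_CUBIC);b=cv2.resize(np.ascontiguousarray(s[180:290,215:325]),None,fx=f,fy=f,interpolation=cv2.INTER_CUBIC)
cv2.imwrite(f"pics/{name}.png",np.hstack([a,b])[:,:,::-1])
# bar/knob points: depth between 70 and 97 mm, 40..100 mm from axis; report points by view
for n,dd in(("top",d),("scene",_)):
    P=cloud(n,dd);r=np.hypot(P[...,0]-571.5,P[...,1]-35)
    m=(P[...,2]>68)&(P[...,2]<98)&(r>40)&(r<96)&(dd>0)
    th=np.arctan2(P[...,1]-35,P[...,0]-571.5)[m]
    print(n,m.sum(),np.median(th) if m.any() else "", "turned",1.871-np.median(th) if m.any() else "")
st=sensors.read_state();R=st["ee_rot"];print(st["clock"],st["position"].round(1),"alpha",np.degrees(2*np.arctan2(R[1],R[0])),st["contact_force"].round(1),st["joints"].round(2))
E
python3 look.py p2
```

```text
top 141 1.38189814933023 turned 0.48910185066976997
scene 138 1.4318465897680888 turned 0.43915341023191123
4.3 [445.8 139.6  69.1] alpha 177.70390861409604 [ 0.2  0.3 -0.8] [ 0.65  0.32 -0.58 -0.   -0.67 -2.26]
```

Emit:
{"fn": "servo_tool", "kwargs": {"motion": [{"travel":[0.009,-0.1325,0],"rot":[0,0,0],"hand":0},{"travel":[0.009,-0.1325,0],"rot":[0,0,0],"hand":0},{"travel":[0.009,-0.1325,0],"rot":[0,0,0],"hand":0},{"travel":[0,0,0.074],"rot":[0,0,0],"hand":0},{"travel":[0,0,0.074],"rot":[0,0,0],"hand":0},{"travel":[0,0,0],"rot":[0,0,0],"hand":0},{"travel":[0,0,0],"rot":[0,0,0],"hand":0}]}}

```text
clock: 4.88
position: [439.9, 41.6, 32.0]
ee_rot: [0.022, 1.0, -0.0, 0.0]
contact_force: [0.3, 0.7, -0.5]
gripper_width: -0.5
grasp_force: 0.0
```

```bash
python3 look.py p3; python3 - <<'E'
import numpy as np
from h import *
d=np.load("top0.npy")
for n in("top","scene"):
    dd=np.load(f"{n}0.npy");P=cloud(n,dd);r=np.hypot(P[...,0]-571.5,P[...,1]-35)
    m=(P[...,2]>68)&(P[...,2]<98)&(r>40)&(r<96)&(dd>0);print(n,np.median(np.arctan2(P[...,1]-35,P[...,0]-571.5)[m]))
    m=(P[...,2]>36)&(P[...,2]<56)&(abs(P[...,1]-39)<10)&(P[...,0]>440)&(P[...,0]<490);print("pinhead x",np.percentile(P[m][:,0],[2,10,50]),P[m][:,1].mean())
E
```

```text
top 141 1.3833224871900558 turned 0.4876775128099442
scene 169 1.435669309149207 turned 0.435330690850793
4.9833 [440.5  42.3  32.8] alpha 177.5109130382798 [-0.3 -0.3 -0.1] [ 0.47  0.35 -0.68  0.   -0.54 -2.08]
top 1.8727918428414725
pinhead x [470.03796021 470.26175848 478.58308753] 38.990446081391866
scene 1.900698904786962
pinhead x [467.4888986  468.76412779 473.20659687] 41.3677349302487
```

View pics/p3.png

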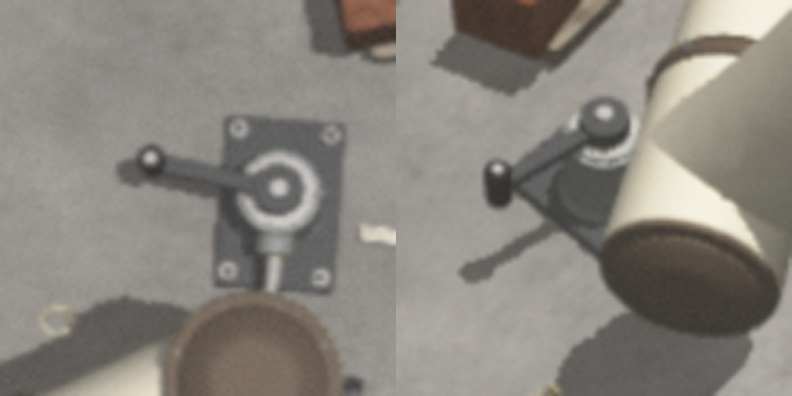

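The knob is clear at (150,158) in the left half, and the arm is in front of the pin head. The crank has turned about 0.47 rad, so I'll try the pin lightly.

Emit:
{"fn": "servo_tool", "kwargs": {"motion": [{"travel":[-0.016,-0.004,0],"rot":[0,0,0],"hand":0},{"travel":[-0.016,-0.004,0],"rot":[0,0,0],"hand":0},{"travel":[-0.016,0,0],"rot":[0,0,0],"hand":0},{"travel":[-0.006,0,0],"rot":[0,0,0],"hand":0},{"travel":[0,0,0],"rot":[0,0,0],"hand":0}]}}

```text
clock: 5.4
position: [453.4, 39.1, 32.0]
ee_rot: [0.023, 1.0, 0.0, 0.0]
contact_force: [0.7, -0.0, -1.1]
gripper_width: -0.2
grasp_force: 0.0
```

Emit:
{"fn": "servo_tool", "kwargs": {"motion": [{"travel":[-0.006,0,0],"rot":[0,0,0],"hand":0},{"travel":[0,0,0],"rot":[0,0,0],"hand":0}]}}

```text
clock: 5.57
position: [454.3, 38.8, 31.8]
ee_rot: [0.022, 1.0, 0.0, 0.0]
contact_force: [0.4, -0.2, -0.1]
gripper_width: -0.2
grasp_force: 0.0
```

Emit:
{"fn": "servo_tool", "kwargs": {"motion": [{"travel":[-0.006,0,0],"rot":[0,0,0],"hand":0},{"travel":[0,0,0],"rot":[0,0,0],"hand":0}]}}

```text
clock: 5.73
position: [455.8, 38.8, 31.8]
ee_rot: [0.022, 1.0, 0.0, 0.0]
contact_force: [1.1, -0.8, -0.8]
gripper_width: 0.2
grasp_force: 0.0
```

Emit:
{"fn": "servo_tool", "kwargs": {"motion": [{"travel":[-0.006,0,0],"rot":[0,0,0],"hand":0},{"travel":[0,0,0],"rot":[0,0,0],"hand":0}]}}

```text
clock: 5.9
position: [457.4, 38.8, 31.8]
ee_rot: [0.022, 1.0, 0.0, 0.0]
contact_force: [0.9, -1.2, -0.5]
gripper_width: -0.1
grasp_force: 0.0
```

Emit:
{"fn": "servo_tool", "kwargs": {"motion": [{"travel":[-0.006,0,0],"rot":[0,0,0],"hand":0},{"travel":[0,0,0],"rot":[0,0,0],"hand":0}]}}

```text
clock: 6.07
position: [458.9, 38.7, 31.8]
ee_rot: [0.023, 1.0, 0.0, 0.0]
contact_force: [0.7, -0.0, 0.4]
gripper_width: 0.1
grasp_force: 0.0
```

Emit:
{"fn": "servo_tool", "kwargs": {"motion": [{"travel":[-0.006,0,0],"rot":[0,0,0],"hand":0},{"travel":[0,0,0],"rot":[0,0,0],"hand":0}]}}

```text
clock: 6.23
position: [459.9, 38.4, 31.7]
ee_rot: [0.023, 1.0, -0.0, -0.0]
contact_force: [-1.0, 0.1, 1.0]
gripper_width: 0.1
grasp_force: 0.4
```

Emit:
{"fn": "servo_tool", "kwargs": {"motion": [{"travel":[-0.006,0,0],"rot":[0,0,0],"hand":0},{"travel":[0,0,0],"rot":[0,0,0],"hand":0}]}}

```text
clock: 6.4
position: [461.2, 38.3, 31.7]
ee_rot: [0.023, 1.0, -0.0, -0.001]
contact_force: [-1.8, 0.8, -0.1]
gripper_width: 0.2
grasp_force: 0.9
```

Emit:
{"fn": "servo_tool", "kwargs": {"motion": [{"travel":[-0.006,0,0],"rot":[0,0,0],"hand":0},{"travel":[0,0,0],"rot":[0,0,0],"hand":0}]}}

```text
clock: 6.57
position: [462.7, 38.2, 31.6]
ee_rot: [0.023, 1.0, -0.0, -0.001]
contact_force: [-2.1, 0.2, 0.8]
gripper_width: 0.1
grasp_force: 1.1
```

Emit:
{"fn": "servo_tool", "kwargs": {"motion": [{"travel":[-0.004,0,0],"rot":[0,0,0],"hand":0},{"travel":[0,0,0],"rot":[0,0,0],"hand":0}]}}

```text
clock: 6.73
position: [463.4, 38.1, 31.6]
ee_rot: [0.023, 1.0, -0.0, -0.001]
contact_force: [-4.1, 0.8, 1.2]
gripper_width: 0.1
grasp_force: 1.9
```

Emit:
{"fn": "servo_tool", "kwargs": {"motion": [{"travel":[-0.006,0,0],"rot":[0,0,0],"hand":0},{"travel":[0,0,0],"rot":[0,0,0],"hand":0}]}}

```text
clock: 6.9
position: [463.8, 37.9, 31.5]
ee_rot: [0.023, 1.0, -0.0, -0.002]
contact_force: [-6.3, 2.8, 3.2]
gripper_width: 0.2
grasp_force: 3.4
```

Emit:
{"fn": "servo_tool", "kwargs": {"motion": [{"travel":[-0.004,0,0],"rot":[0,0,0],"hand":0},{"travel":[0,0,0],"rot":[0,0,0],"hand":0}]}}

```text
clock: 7.07
position: [464.0, 37.8, 31.4]
ee_rot: [0.023, 1.0, -0.001, -0.003]
contact_force: [-8.8, 3.2, 5.1]
gripper_width: 0.0
grasp_force: 4.3
```

Emit:
{"fn": "servo_tool", "kwargs": {"motion": [{"travel":[-0.004,0,0],"rot":[0,0,0],"hand":0},{"travel":[0,0,0],"rot":[0,0,0],"hand":0}]}}

```text
clock: 7.23
position: [464.1, 37.6, 31.2]
ee_rot: [0.023, 1.0, -0.001, -0.004]
contact_force: [-10.3, 3.8, 6.6]
gripper_width: -0.2
grasp_force: 5.3
```

Emit:
{"fn": "servo_tool", "kwargs": {"motion": [{"travel":[-0.004,0,0],"rot":[0,0,0],"hand":0},{"travel":[0,0,0],"rot":[0,0,0],"hand":0},{"travel":[0,0,0],"rot":[0,0,0],"hand":0}]}}

```text
clock: 7.48
position: [464.2, 37.4, 31.1]
ee_rot: [0.023, 1.0, -0.001, -0.004]
contact_force: [-12.0, 5.2, 5.8]
gripper_width: 0.2
grasp_force: 6.2
```

Emit:
{"fn": "servo_tool", "kwargs": {"motion": [{"travel":[-0.003,0,0],"rot":[0,0,0],"hand":0},{"travel":[0,0,0],"rot":[0,0,0],"hand":0},{"travel":[0,0,0],"rot":[0,0,0],"hand":0},{"travel":[0,0,0],"rot":[0,0,0],"hand":0}]}}

```text
clock: 7.82
position: [464.3, 37.3, 31.0]
ee_rot: [0.023, 1.0, -0.001, -0.005]
contact_force: [-13.1, 5.7, 7.1]
gripper_width: -0.2
grasp_force: 6.9
```

The pin stopped dead at 13 N, so the hole isn't lined up here. I'll back off, go round to the knob and turn further.

Emit:
{"fn": "servo_tool", "kwargs": {"motion": [{"travel":[0.1,0,0],"rot":[0,0,0],"hand":0},{"travel":[0,0,-0.14],"rot":[0,0,0],"hand":0},{"travel":[0,0.133,0],"rot":[0,0,0],"hand":0},{"travel":[0,0.133,0],"rot":[0,0,0],"hand":0},{"travel":[0,0.133,0],"rot":[0,0,0],"hand":0},{"travel":[-0.14,-0.0115,0],"rot":[0,0,0.007],"hand":0},{"travel":[-0.14,-0.0115,0],"rot":[0,0,0.007],"hand":0},{"travel":[-0.14,-0.0115,0],"rot":[0,0,0.007],"hand":0},{"travel":[0,0,0],"rot":[0,0,0],"hand":0},{"travel":[0,0,0],"rot":[0,0,0],"hand":0}]}}

```text
clock: 8.65
position: [554.9, 121.1, 66.4]
ee_rot: [0.089, 0.996, 0.0, 0.001]
contact_force: [-0.7, 0.6, -0.5]
gripper_width: -0.4
grasp_force: 0.0
```

```bash
python3 look.py p4
```

```text
top 43 1.3732318673158683 turned 0.49776813268413167
scene 38 1.9156785491465063 turned -0.04467854914650626
8.75 [552.4 120.8  66.5] alpha 169.84611413673315 [ 0.2 -0.3 -0.1] [ 0.5   0.46 -0.35 -0.   -0.77 -2.25]
```

Emit:
{"fn": "servo_tool", "kwargs": {"motion": [{"travel":[-0.027,0.008,0],"rot":[0,0,0],"hand":0},{"travel":[-0.027,0.008,0],"rot":[0,0,0],"hand":0},{"travel":[-0.0171,0.0036,0],"rot":[0,0,0.00796],"hand":0},{"travel":[-0.0171,0.0036,0],"rot":[0,0,0.00796],"hand":0},{"travel":[-0.0171,0.0036,0],"rot":[0,0,0.00796],"hand":0},{"travel":[-0.0171,0.0036,0],"rot":[0,0,0.00796],"hand":0},{"travel":[-0.0171,0.0036,0],"rot":[0,0,0.00796],"hand":0},{"travel":[-0.0171,0.0036,0],"rot":[0,0,0.00796],"hand":0},{"travel":[0,0,0],"rot":[0,0,0],"hand":0},{"travel":[0.06,0,0],"rot":[0,0,0],"hand":0}]}}

```text
clock: 9.58
position: [581.4, 126.8, 67.0]
ee_rot: [0.236, 0.972, 0.001, 0.001]
contact_force: [-0.3, 0.9, 0.2]
gripper_width: -0.1
grasp_force: 0.0
```

Emit:
{"fn": "servo_tool", "kwargs": {"motion": [{"travel":[0.14,0,0],"rot":[0,0,-0.0172],"hand":0},{"travel":[0.14,0,0],"rot":[0,0,-0.0172],"hand":0},{"travel":[0.14,0,0],"rot":[0,0,-0.0172],"hand":0},{"travel":[0.14,0,0],"rot":[0,0,-0.0172],"hand":0},{"travel":[0,0,0],"rot":[0,0,0],"hand":0},{"travel":[0,0,0],"rot":[0,0,0],"hand":0}]}}

```text
clock: 10.08
position: [445.9, 170.4, 67.4]
ee_rot: [0.02, 1.0, 0.0, 0.0]
contact_force: [1.3, -0.1, 0.5]
gripper_width: 0.0
grasp_force: 0.0
```

```bash
python3 look.py p5
```

```text
top 139 1.1071154495942268 turned 0.7638845504057732
scene 114 1.1689187674980954 turned 0.7020812325019046
10.1833 [448.1 170.8  67.5] alpha 177.50482142446992 [0.6 0.1 0.4] [ 0.7   0.34 -0.56  0.   -0.68 -2.32]
```

Emit:
{"fn": "servo_tool", "kwargs": {"motion": [{"travel":[0.0024,-0.1315,0],"rot":[0,0,0],"hand":0},{"travel":[0.0024,-0.1315,0],"rot":[0,0,0],"hand":0},{"travel":[0.0024,-0.1315,0],"rot":[0,0,0],"hand":0},{"travel":[0.0024,-0.1315,0],"rot":[0,0,0],"hand":0},{"travel":[0,0,0.071],"rot":[0,0,0],"hand":0},{"travel":[0,0,0.071],"rot":[0,0,0],"hand":0},{"travel":[0,0,0],"rot":[0,0,0],"hand":0},{"travel":[-0.024,0,0],"rot":[0,0,0],"hand":0},{"travel":[-0.024,0,0],"rot":[0,0,0],"hand":0},{"travel":[0,0,0],"rot":[0,0,0],"hand":0}]}}

```text
clock: 11.02
position: [453.9, 39.2, 32.3]
ee_rot: [0.022, 1.0, 0.001, 0.002]
contact_force: [-0.1, -0.4, -0.3]
gripper_width: 0.3
grasp_force: 0.0
```

Emit:
{"fn": "servo_tool", "kwargs": {"motion": [{"travel":[-0.012,0,0],"rot":[0,0,0],"hand":0},{"travel":[-0.012,0,0],"rot":[0,0,0],"hand":0},{"travel":[0,0,0],"rot":[0,0,0],"hand":0}]}}

```text
clock: 11.27
position: [457.8, 38.4, 31.8]
ee_rot: [0.022, 1.0, 0.0, 0.001]
contact_force: [0.4, -0.1, 0.2]
gripper_width: 0.2
grasp_force: 0.0
```

Emit:
{"fn": "servo_tool", "kwargs": {"motion": [{"travel":[-0.008,0,0],"rot":[0,0,0],"hand":0},{"travel":[-0.006,0,0],"rot":[0,0,0],"hand":0},{"travel":[0,0,0],"rot":[0,0,0],"hand":0}]}}

```text
clock: 11.52
position: [460.7, 37.9, 31.4]
ee_rot: [0.022, 1.0, 0.0, 0.0]
contact_force: [-0.3, 0.1, 0.4]
gripper_width: 0.1
grasp_force: 0.0
```

Emit:
{"fn": "servo_tool", "kwargs": {"motion": [{"travel":[-0.006,0,0],"rot":[0,0,0],"hand":0},{"travel":[0,0,0],"rot":[0,0,0],"hand":0}]}}

```text
clock: 11.68
position: [462.0, 37.8, 31.3]
ee_rot: [0.022, 1.0, 0.0, 0.0]
contact_force: [-0.7, 0.0, -0.2]
gripper_width: -0.4
grasp_force: 0.0
```

Emit:
{"fn": "servo_tool", "kwargs": {"motion": [{"travel":[-0.006,0,0],"rot":[0,0,0],"hand":0},{"travel":[0,0,0],"rot":[0,0,0],"hand":0}]}}

```text
clock: 11.85
position: [463.6, 37.7, 31.3]
ee_rot: [0.022, 1.0, 0.0, 0.0]
contact_force: [-0.4, -0.9, -0.0]
gripper_width: -0.1
grasp_force: 0.0
```

Emit:
{"fn": "servo_tool", "kwargs": {"motion": [{"travel":[-0.006,0.004,0],"rot":[0,0,0],"hand":0},{"travel":[0,0,0],"rot":[0,0,0],"hand":0}]}}

```text
clock: 12.02
position: [464.1, 38.3, 31.1]
ee_rot: [0.023, 1.0, -0.0, -0.001]
contact_force: [-1.6, -0.5, 0.8]
gripper_width: -0.3
grasp_force: 0.9
```

Emit:
{"fn": "servo_tool", "kwargs": {"motion": [{"travel":[-0.006,0.004,0],"rot":[0,0,0],"hand":0},{"travel":[0,0,0],"rot":[0,0,0],"hand":0}]}}

```text
clock: 12.18
position: [465.8, 39.3, 31.0]
ee_rot: [0.023, 1.0, -0.0, -0.001]
contact_force: [-2.4, -1.1, -0.2]
gripper_width: 0.1
grasp_force: 1.0
```

Emit:
{"fn": "servo_tool", "kwargs": {"motion": [{"travel":[-0.006,0,0],"rot":[0,0,0],"hand":0},{"travel":[0,0,0],"rot":[0,0,0],"hand":0}]}}

```text
clock: 12.35
position: [467.7, 39.3, 31.1]
ee_rot: [0.022, 1.0, -0.0, -0.0]
contact_force: [-1.7, -0.3, -0.2]
gripper_width: -0.2
grasp_force: 0.9
```

Emit:
{"fn": "servo_tool", "kwargs": {"motion": [{"travel":[-0.006,0,0],"rot":[0,0,0],"hand":0},{"travel":[0,0,0],"rot":[0,0,0],"hand":0}]}}

```text
clock: 12.52
position: [469.4, 39.3, 31.2]
ee_rot: [0.022, 1.0, -0.0, -0.0]
contact_force: [-2.4, -0.4, -0.6]
gripper_width: -0.0
grasp_force: 0.9
```

The pin is past 6 mm and moving freely, so it has entered the hole. I'll carry on steadily while watching the force.

Emit:
{"fn": "servo_tool", "kwargs": {"motion": [{"travel":[-0.007,0,0],"rot":[0,0,0],"hand":0},{"travel":[-0.007,0,0],"rot":[0,0,0],"hand":0},{"travel":[0,0,0],"rot":[0,0,0],"hand":0}]}}

```text
clock: 12.77
position: [473.3, 39.3, 31.3]
ee_rot: [0.022, 1.0, 0.0, 0.0]
contact_force: [-1.9, -1.9, -0.5]
gripper_width: -0.3
grasp_force: 0.8
```

Emit:
{"fn": "servo_tool", "kwargs": {"motion": [{"travel":[-0.007,0,0],"rot":[0,0,0],"hand":0},{"travel":[-0.007,0,0],"rot":[0,0,0],"hand":0},{"travel":[0,0,0],"rot":[0,0,0],"hand":0}]}}

```text
clock: 13.02
position: [476.9, 39.2, 31.3]
ee_rot: [0.022, 1.0, 0.0, 0.0]
contact_force: [-2.1, -0.6, -1.2]
gripper_width: 0.1
grasp_force: 0.7
```

Emit:
{"fn": "servo_tool", "kwargs": {"motion": [{"travel":[-0.007,0,0],"rot":[0,0,0],"hand":0},{"travel":[-0.007,0,0],"rot":[0,0,0],"hand":0},{"travel":[0,0,0],"rot":[0,0,0],"hand":0}]}}

```text
clock: 13.27
position: [480.5, 39.1, 31.4]
ee_rot: [0.022, 1.0, 0.0, 0.0]
contact_force: [-2.0, -0.8, -1.1]
gripper_width: -0.1
grasp_force: 0.6
```

Emit:
{"fn": "servo_tool", "kwargs": {"motion": [{"travel":[-0.009,0,0],"rot":[0,0,0],"hand":0},{"travel":[-0.009,0,0],"rot":[0,0,0],"hand":0},{"travel":[-0.009,0,0],"rot":[0,0,0],"hand":0},{"travel":[0,0,0],"rot":[0,0,0],"hand":0}]}}

```text
clock: 13.6
position: [487.4, 38.7, 31.4]
ee_rot: [0.022, 1.0, 0.0, 0.0]
contact_force: [0.2, -0.0, -0.7]
gripper_width: 0.2
grasp_force: 0.4
```

Emit:
{"fn": "servo_tool", "kwargs": {"motion": [{"travel":[-0.009,0,0],"rot":[0,0,0],"hand":0},{"travel":[-0.009,0,0],"rot":[0,0,0],"hand":0},{"travel":[-0.009,0,0],"rot":[0,0,0],"hand":0},{"travel":[0,0,0],"rot":[0,0,0],"hand":0}]}}

```text
clock: 13.93
position: [494.1, 38.4, 31.4]
ee_rot: [0.022, 1.0, 0.0, 0.0]
contact_force: [-0.6, 0.6, -0.5]
gripper_width: -0.1
grasp_force: 0.4
```

Emit:
{"fn": "servo_tool", "kwargs": {"motion": [{"travel":[-0.009,0,0],"rot":[0,0,0],"hand":0},{"travel":[-0.009,0,0],"rot":[0,0,0],"hand":0},{"travel":[-0.009,0,0],"rot":[0,0,0],"hand":0},{"travel":[0,0,0],"rot":[0,0,0],"hand":0}]}}

```text
clock: 14.27
position: [500.8, 38.0, 31.4]
ee_rot: [0.022, 1.0, 0.0, 0.0]
contact_force: [-0.7, -0.6, -0.1]
gripper_width: -0.2
grasp_force: 0.4
```

Emit:
{"fn": "servo_tool", "kwargs": {"motion": [{"travel":[-0.009,0,0],"rot":[0,0,0],"hand":0},{"travel":[-0.009,0,0],"rot":[0,0,0],"hand":0},{"travel":[0,0,0],"rot":[0,0,0],"hand":0}]}}

```text
clock: 14.52
position: [505.1, 37.8, 31.3]
ee_rot: [0.022, 1.0, -0.0, 0.0]
contact_force: [-2.2, -0.9, 0.6]
gripper_width: 0.5
grasp_force: 0.5
```

Emit:
{"fn": "servo_tool", "kwargs": {"motion": [{"travel":[-0.008,0,0],"rot":[0,0,0],"hand":0},{"travel":[-0.008,0,0],"rot":[0,0,0],"hand":0},{"travel":[0,0,0],"rot":[0,0,0],"hand":0}]}}

```text
clock: 14.77
position: [509.1, 37.6, 31.3]
ee_rot: [0.022, 1.0, -0.0, 0.0]
contact_force: [-0.6, 0.0, 0.3]
gripper_width: -0.4
grasp_force: 0.5
```

Emit:
{"fn": "servo_tool", "kwargs": {"motion": [{"travel":[-0.008,0,0],"rot":[0,0,0],"hand":0},{"travel":[-0.006,0,0],"rot":[0,0,0],"hand":0},{"travel":[0,0,0],"rot":[0,0,0],"hand":0}]}}

```text
clock: 15.02
position: [512.5, 37.5, 31.3]
ee_rot: [0.022, 1.0, -0.0, 0.0]
contact_force: [-1.2, -1.4, 0.1]
gripper_width: -0.1
grasp_force: 0.6
```

Emit:
{"fn": "servo_tool", "kwargs": {"motion": [{"travel":[-0.006,0,0],"rot":[0,0,0],"hand":0},{"travel":[0,0,0],"rot":[0,0,0],"hand":0},{"travel":[0,0,0],"rot":[0,0,0],"hand":0}]}}

```text
clock: 15.27
position: [513.8, 37.4, 31.3]
ee_rot: [0.022, 1.0, 0.0, 0.0]
contact_force: [-2.1, -0.8, -0.2]
gripper_width: -0.1
grasp_force: 0.5
```

Emit:
{"fn": "servo_tool", "kwargs": {"motion": [{"travel":[-0.006,0,0],"rot":[0,0,0],"hand":0},{"travel":[0,0,0],"rot":[0,0,0],"hand":0},{"travel":[0,0,0],"rot":[0,0,0],"hand":0}]}}

```text
clock: 15.52
position: [514.0, 37.2, 31.2]
ee_rot: [0.023, 1.0, -0.0, -0.001]
contact_force: [-5.0, 1.8, 2.0]
gripper_width: 0.1
grasp_force: 2.6
```

The pin stopped at 514, which matches fully home. I'll press on to about 12 N to confirm, then retreat.

Emit:
{"fn": "servo_tool", "kwargs": {"motion": [{"travel":[-0.006,0,0],"rot":[0,0,0],"hand":0},{"travel":[-0.006,0,0],"rot":[0,0,0],"hand":0},{"travel":[0,0,0],"rot":[0,0,0],"hand":0},{"travel":[0,0,0],"rot":[0,0,0],"hand":0}]}}

```text
clock: 15.85
position: [513.9, 36.7, 30.7]
ee_rot: [0.023, 1.0, -0.001, -0.004]
contact_force: [-11.3, 4.1, 6.8]
gripper_width: 0.1
grasp_force: 5.9
```

Emit:
{"fn": "servo_tool", "kwargs": {"motion": [{"travel":[0.06,0,0],"rot":[0,0,0],"hand":0},{"travel":[0.14,0,0],"rot":[0,0,0],"hand":0},{"travel":[0.1,0.1,0],"rot":[0,0,0],"hand":0},{"travel":[0.0,0.14,-0.05],"rot":[0,0,0],"hand":0},{"travel":[0,0.14,-0.05],"rot":[0,0,0],"hand":0},{"travel":[0,0.14,-0.05],"rot":[0,0,0],"hand":0},{"travel":[0,0.14,-0.05],"rot":[0,0,0],"hand":0},{"travel":[0,0.1,-0.05],"rot":[0,0,0],"hand":0},{"travel":[0,0,0],"rot":[0,0,0],"hand":0},{"travel":[0,0,0],"rot":[0,0,0],"hand":0}]}}

```text
clock: 16.68
position: [452.9, 232.7, 94.7]
ee_rot: [0.021, 1.0, 0.002, 0.002]
contact_force: [-0.8, -0.7, -0.8]
gripper_width: -0.2
grasp_force: 0.0
```

```bash
python3 look.py p6
```

```text
top 138 1.110253042086296 turned 0.7607469579137041
scene 0  turned 
16.7833 [451.5 229.9  93.4] alpha 177.41713973248997 [ 0.3 -0.4 -0. ] [ 0.79  0.34 -0.46 -0.   -0.77 -2.41]
```

View pics/p6.png

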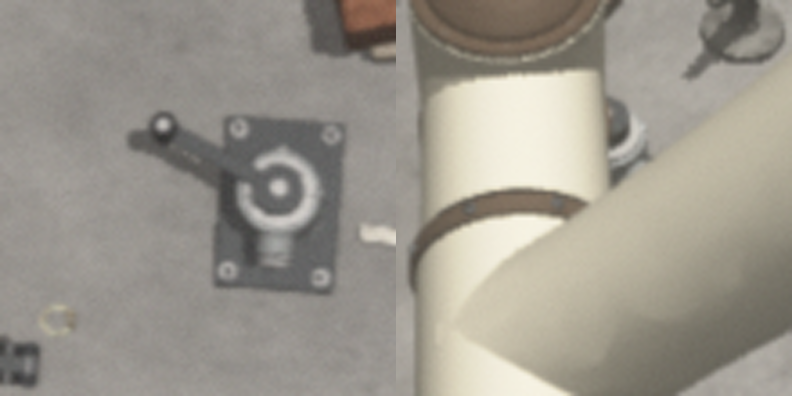

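The top view shows the pin head against the front boss at (275,260), the nose at the rear at (283,150), and the arm clear. The signet ring at (58,320) and the punch haven't moved.

```bash
python3 -c "from bench import job_done;print(job_done())"
```

```text
the job is handed in; nothing more can be done
None
```

The spindle is locked: the pin went in with the crank turned about 0.76 rad clockwise, it is fully home against the boss, the arm is clear, and the job was handed in at about 17 s.

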